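# Pack the grip and reel seat into the foam case

### The arm

A 7-joint arm with a two-finger parallel gripper is mounted at the origin on a cart in front of the work surface, level with it; the furniture and walls round the work are solid. World frame = base frame: x ahead of the robot, y to its left, z up, the work surface at z = 0. Lengths are in m, angles in rad, forces in N, time in s.
With the tool pointing down it reaches from about 0.425 to 0.925 m from the base axis. Payload 6.8 kg.
Tool frame: the origin (TCP) lies on the mounting face of the last link; the fingertips stand 173 mm ahead of it and the grasp point (between the pads) lies 155 mm ahead of it; z points along the fingers, y is the line along which they close (so a half turn about z gives the same grasp; the last joint's range is limited). The gripper opens to 85 mm and grips with 20 to 120 N. Pads are 22 mm wide; open, the fingers measure 114 mm over their backs; the gripper's body (76 mm by 85 mm) begins 54 mm behind the grasp point. The pads swing forward as they close: fully open they stand 13 mm farther back than shut.
Start: joints at [1.011, 0.477, 0.022, 1.555, -0.011, 1.109, -0.083], TCP at [0.295, -0.607, 0.405] pointing down, gripper open.
Joint ranges: [-2.96, 2.96], [-0.34, 2.1], [-1.41, 1.46], [0.24, 2.44], [-1.37, 4.51], [0.17, 1.92], [-2.96, 2.96]. Speed limits (rad/s): [2.39, 2.39, 3.14, 3.14, 3.14, 3.14, 3.14].

### API

Orientations are given as a unit quaternion [w, x, y, z].
In Python, from station import bot gives the robot as it stands. The module is installed in compiled form; this text tells all that it offers.
- The arm moves only by the shell command python3 -m pendant 'ROWS' [FORCE]. ROWS is JSON, a list of rows, each a list of 5 numbers: the finger opening in m, from 0 to 0.0854, then the shift along the tool's x, y, z in m, then the turn about the tool's z in degrees. In form: [[jaw, x, y, z, yaw], ...]. A call has 1 to 12 rows; each row shifts and turns the commanded pose from where the row before left it, along the tool's axes as they then stand; what a row does not reach is not made up. A row lasts 1/12 s, in which the tool goes at most 41.7 mm and 7.16 degrees, less where a joint would pass 70% of its speed; a pose out of reach is approached as far as the arm can. A call with a gripper value outside its range is refused whole. The fingers move at their own pace and stop on an object; FORCE is the grip in N (left out, the last holds). Time passes only in rows, so rows that do not move let the fingers close. It gives the time, the measured TCP pose, the force, the opening and the grip force at its end, in the units of the state.
- bot.get_obs(): the state, without advancing time (a new reading comes with each control period).
- bot.read_camera(name): name is "side" or "top"; returns (picture, depth): 384x512x3 uint8, blue, green, red; 384x512 float32, m along the optical axis (not along the pixel's ray), 0 where there is no reading.
- bot.camera_model(name): a dict with "intrinsics" (3x3 intrinsics, pixels), "dist_coeffs" ([k1, k2, p1, p2, k3] as OpenCV has them; the pictures are not rectified), "R" (3x3) and "t" (3): a world point X has camera coordinates R X + t. Camera axes: x right, y down, z forward; pixel columns grow to the right and rows downward; lengths in m; the calibration is good to about 2 mm. A picture is of the moment at which its call begins. camera_model takes no time and is no camera call.
- bot.hand_in(): hands the job in; it is judged then, once.
Trained networks look in the newest picture that a camera, given by its name, has taken for a name from the list of things; names that differ only in an ending like _2 or _b are one class to them, and where a whole thing is asked for, a point or a joint stands for the part that bears it (a point fixed in the world has none). Each returns a list of dicts, best first, with "score" (0 to 1); they miss things now and then, are a little off and sometimes report something else, mostly with a low value. They report only what shows in the picture. A call takes as long as a camera call.
- bot.boxes_of(name, camera): "at" ([column, row] in pixels, amid what is visible of it).
- bot.trace(name, camera): "mask" (384x512 bool, what is visible of it) and "at" ([column, row] in pixels, amid what is visible of it).
- bot.pinpoint(name, camera): "at" ([column, row] in pixels: a listed point, or the origin of a listed thing).
The state is a dict: "t": time; "q": joint angles; "joint_vel": joint speeds; "joint_torque": joint torques, N m; "eef_pos": TCP position; "tool_rot": TCP orientation; "contact_force": force on the tool from outside, world axes, zero at the start; "torque": the same for the moment, N m; "gripper_width": opening from 0.0 (shut) to 1.0 (fully open); "grasp_force": force on a finger pad.
Only numpy, scipy, OpenCV 4.12 (cv2) and the standard library are available. Lean on these libraries where they do the work, as an engineer would, in place of code of your own. Each camera call takes 0.05 s, during which the arm holds its last target. There are 200 camera calls.

### The job

Pack the rod-building kit: press the cork grip into the long cutout and the reel seat into the short cutout of the foam insert in the orange case, each pushed fully home so that it lies level on the cutout's floor along its whole length. Either part may go first and either way round; leave everything else on the worktop where it is.

Things in the scene. Friction and masses are not known exactly. Their poses are not given: they have to be found in the camera images.
- foam_case: open shallow orange hard case, fixed to the worktop, 182 mm (its x) by 216 mm (its y) by 34 mm tall, walls 4 mm, no lid. Origin: centre of its underside; z up. Inside is a black foam insert, top 32 mm above the worktop, with two straight cutouts along the case's y: the long one (for the cork grip) nearer the robot, the short one (for the reel seat) behind it.
- finger_channel (a point): middle of a channel 50 mm wide (case y) that crosses the insert along the case's x from wall to wall, down to the cutouts' floor (12 mm above the worktop), so that fingers can reach down beside a part's middle: 37 mm of room between the grip and the near wall, 38 mm between the reel seat and the far wall, 45 mm between the two parts.
- grip_cutout (a point): middle of the long cutout's floor, 12 mm above the worktop, 20 mm below the foam top; axes as the case. 172 mm long. Grey springy foam lips on its long sides stand 25 mm apart, 34 mm at the top of their sloping lead-in, and yield 1.5 mm a side: pressing the grip straight down takes some 8 to 20 N, its weight alone does nothing. Fully home it rests on the floor, 8 mm proud of the foam.
- seat_cutout (a point): middle of the short cutout's floor, 12 mm above the worktop, 72 mm from grip_cutout along the case's +x; axes as the case. 96 mm long; the same springy lips stand 23 mm apart, 32 mm at the top. Fully home the reel seat rests on the floor and stands 5 mm proud of the foam.
- cork_grip: tan cork rod grip lying on the worktop, 165 mm long (its y), 28 mm wide and high (it acts as a square bar), about 30 g; origin at the centre of its underside, z up at the start. Either end may point either way.
- grip_middle (a point): the very middle of the cork grip, 14 mm above its underside
- reel_seat: black tubular reel seat with silver rings lying on the worktop, 89 mm long (its y), 25 mm wide and high (it acts as a square bar), about 60 g; origin at the centre of its underside, z up at the start. Either end may point either way.
- seat_middle (a point): the very middle of the reel seat, 12.5 mm above its underside
- jar_flux_red: bystander, to be left alone: small round jar, red and yellow label, black cap, 41 mm across, 51 mm tall
- foregrip_eva: bystander, to be left alone: black foam foregrip standing on end, 30 mm across, 42 mm tall
- marker_white: bystander, to be left alone: white marker lying down, 122 mm long, 10 mm thick
- burnisher_red: bystander, to be left alone: slim red burnishing tool lying down, 164 mm long, 9 mm thick

How it is judged:
At the end, for the whole second after the job is handed in: The cork grip lies in the long cutout and the reel seat in the short one: each part's middle is within 5 mm sideways and 3 mm in height of its place when resting on the cutout's floor, its length within 0.05 rad of the cutout's (so both ends are down), at rest (z of grip_middle in the frame of grip_cutout between 0.011 and 0.017 m and horizontal distance between grip_middle and grip_cutout below 0.005 m and angle between the y axis of cork_grip and the y axis of grip_cutout, either way round below 0.05 rad and linear speed of each of cork_grip, reel_seat below 0.02 m/s and z of seat_middle in the frame of seat_cutout between 0.0095 and 0.0155 m and horizontal distance between seat_middle and seat_cutout below 0.005 m and angle between the y axis of reel_seat and the y axis of seat_cutout, either way round below 0.05 rad); the robot touches nothing.
It fails at once if a bystander (jar, foregrip, marker or burnisher) is moved more than 30 mm (distance of any of jar_flux_red, foregrip_eva, marker_white, burnisher_red from where it was at the start of the episode above 0.03 m).
It also fails if it takes over 61 s, if anything falls off the work surface, if the arm or the gripper's body presses on something with over 40 N, if the wrist force passes 120 N, or if a joint passes its speed limit or range.

## Working session

There is one attempt and no reset: what is moved stays moved. The work goes in short steps, Python scripts to look and compute and a shell command to move; the robot and the scene stay as the last step left them, time stands still between calls to the robot, and variables do not carry over. Pictures are saved under pics/ and viewed, at most 10 in all, crops included, and the job is handed in when it is done.

```bash
mkdir -p pics; cat > h.py <<'E'
import numpy as np, cv2
from station import bot
def ray(cam,uv):
    m=bot.camera_model(cam);K=np.array(m["intrinsics"]);D=np.array(m["dist_coeffs"],float)
    R=np.array(m["R"]);t=np.array(m["t"])
    p=cv2.undistortPoints(np.array(uv,float).reshape(-1,1,2),K,D).reshape(-1,2)
    d=np.c_[p,np.ones(len(p))]@R
    return -R.T@t,d
def atz(cam,uv,z):
    c,d=ray(cam,uv); return c+d*((z-c[2])/d[:,2])[:,None]
def cloud(cam,depth,mask):
    v,u=np.nonzero(mask&(depth>0)); c,d=ray(cam,np.c_[u,v]); return c+d*depth[v,u][:,None]
def rect(cam,mask,z):
    cs,_=cv2.findContours(mask.astype(np.uint8),cv2.RETR_EXTERNAL,cv2.CHAIN_APPROX_NONE)
    c=max(cs,key=cv2.contourArea).reshape(-1,2)
    P=atz(cam,c,z)[:,:2]
    (x,y),(w,h),a=cv2.minAreaRect((P*1000).astype(np.float32))
    if w<h: a+=90; w,h=h,w
    return x,y,w,h,a  # mm, long-axis angle deg from x
E
python3 - <<'E'
from h import *
for c in("side","top"):
    im,d=bot.read_camera(c); cv2.imwrite(f"pics/{c}0.png",im)
    m=bot.camera_model(c); R=np.array(m["R"]);print(c,-R.T@np.array(m["t"]),R[2])
    for n in("cork_grip","reel_seat","foam_case","jar_flux_red","foregrip_eva","marker_white","burnisher_red"):
        r=bot.trace(n,c)
        for k in r[:2]:
            P=cloud(c,d,k["mask"]); print(n,round(k["score"],2),np.round(k["at"]),np.round(np.median(P,0),3),np.round(np.percentile(P[:,2],[5,95]),3),np.round(rect(c,k["mask"],{"cork_grip":.014,"reel_seat":.0125,"foam_case":.034}.get(n,.005)),1))
    for n in("grip_cutout","seat_cutout","finger_channel","grip_middle","seat_middle"):
        for k in bot.pinpoint(n,c)[:1]: print(n,round(k["score"],2),np.round(k["at"],1),np.round(atz(c,k["at"],{"grip_middle":.014,"seat_middle":.0125}.get(n,.012)),4))
o=bot.get_obs();print(o["eef_pos"],o["tool_rot"],o["t"],o["contact_force"])
E
```

```text
side [ 0.53321352 -0.82492646  0.68220474] [ 0.01383525  0.78476502 -0.61963897]
cork_grip 0.84 [212. 268.] [ 0.447 -0.289  0.024] [0.01  0.029] [ 445.9 -282.9  172.5   37.2  163.8]
reel_seat 0.42 [237. 146.] [0.496 0.264 0.02 ] [0.007 0.026] [497.1 278.   86.8  41.1 177.5]
foam_case 0.75 [239. 199.] [ 0.512 -0.021  0.032] [0.011 0.035] [512.1 -19.5 250.6 191.8  73.8]
foregrip_eva 0.56 [258. 315.] [ 0.554 -0.421  0.034] [0.01  0.044] [ 555.4 -401.4   45.9   27.8   88.1]
marker_white 0.57 [203. 335.] [ 0.434 -0.441  0.009] [0.004 0.012] [ 437.1 -439.5  120.6   11.7  166.8]
burnisher_red 0.55 [291. 235.] [ 0.651 -0.17   0.008] [0.001 0.011] [ 659.7 -169.3  154.    12.1  164.5]
grip_cutout 0.9 [226.6 194.3] [[0.4749 0.0096 0.012 ]]
seat_cutout 0.8 [252.7 200.1] [[ 0.5519 -0.0203  0.012 ]]
finger_channel 0.66 [233.4 145.9] [[0.4914 0.2863 0.012 ]]
grip_middle 0.96 [214.5 273.3] [[ 0.4547 -0.2873  0.014 ]]
seat_middle 0.69 [234.9 146.1] [[0.4968 0.2839 0.0125]]
top [ 0.09761513 -0.11235397  1.53542828] [ 0.2810382   0.05440481 -0.95815325]
cork_grip 0.9 [329. 236.] [ 0.441 -0.282  0.024] 
[... 573 characters left out ...]
0.408  0.036] [0.012 0.047] [ 558.  -413.7   35.1   30.1  161.7]
burnisher_red 0.69 [128. 164.] [0.541 0.388 0.048] [0.007 0.056] [553.5 402.   58.8  44.3  56.7]
burnisher_red 0.56 [298. 177.] [ 0.621 -0.159  0.011] [0.004 0.016] [ 623.4 -158.9   38.3    5.8  164.2]
grip_cutout 0.89 [238.1 208.9] [[0.4772 0.0083 0.012 ]]
seat_cutout 0.82 [246.4 192.4] [[ 0.5356 -0.0071  0.012 ]]
finger_channel 0.83 [246.8 197.6] [[ 0.5189 -0.0116  0.012 ]]
grip_middle 0.69 [324.3 234.4] [[ 0.4464 -0.2728  0.014 ]]
seat_middle 0.76 [158.2 189.6] [[0.4911 0.2738 0.0125]]
[ 0.29471501 -0.60728214  0.40470329] [7.05279822e-06 9.74592593e-01 2.23984993e-01 2.74658526e-05] 1.3 [ 0.34733882 -0.40739902  0.62481115]
```

View pics/side0.png

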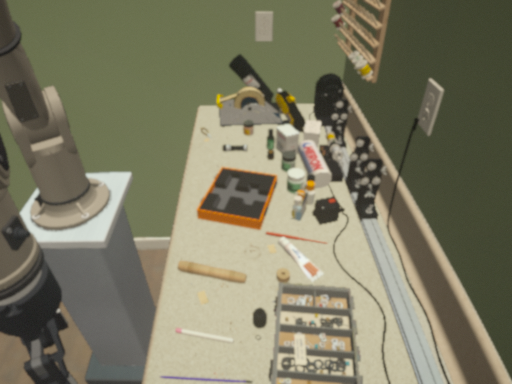

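View pics/top0.png

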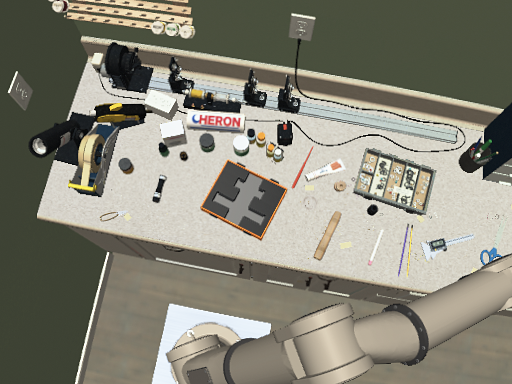

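```bash
cat >> h.py <<'E'
from scipy.optimize import minimize
def project(cam,X):
    m=bot.camera_model(cam);R=np.array(m["R"]);r,_=cv2.Rodrigues(R)
    return cv2.projectPoints(np.asarray(X,float),r,np.array(m["t"],float),np.array(m["intrinsics"],float),np.array(m["dist_coeffs"],float))[0].reshape(-1,2)
def fit(masks,prof,L,p0,z0=0.):
    """prof: (k,2) section in (x,z); L along y. masks {cam:mask}. p=x,y(mm),yaw(deg)"""
    S=8
    big={}
    for c,m in masks.items():
        v,u=np.nonzero(m);b=(u.min()-8,v.min()-8,u.max()+8,v.max()+8)
        big[c]=(b,cv2.resize(m[b[1]:b[3],b[0]:b[2]].astype(np.uint8),None,fx=S,fy=S,interpolation=cv2.INTER_NEAREST))
    X0=np.array([[x,s*L/2,z+z0] for x,z in prof for s in(-1,1)])
    def cost(p,sep=False):
        a=np.deg2rad(p[2]);R=np.array([[np.cos(a),-np.sin(a),0],[np.sin(a),np.cos(a),0],[0,0,1]])
        X=X0@R.T+[p[0]/1e3,p[1]/1e3,0];o=[]
        for c,(b,M) in big.items():
            uv=(project(c,X)-b[:2]+.5)*S
            h=cv2.convexHull(uv.astype(np.float32)).round().astype(np.int32)
            im=np.zeros_like(M);cv2.fillPoly(im,[h],1);o.append((im!=M).sum()/M.sum())
        return o if sep else sum(o)
    best=min((minimize(cost,p0,method="Nelder-Mead",options=dict(initial_simplex=np.array(p0)+s*np.array([[0,0,0],[6,0,0],[0,6,0],[0,0,4]]))) for s in(1,-1,.4)),key=lambda r:r.fun)
    return np.round(best.x,2),np.round(cost(best.x,True),3)
BOX=lambda w,h:[(-w/2,0),(w/2,0),(w/2,h),(-w/2,h)]
OCT=lambda d:[(d/2*np.cos(a),d/2+d/2*np.sin(a)) for a in np.arange(0,6.28,.3)]
def hull(m):
    cs,_=cv2.findContours(m.astype(np.uint8),cv2.RETR_EXTERNAL,cv2.CHAIN_APPROX_NONE)
    h=cv2.convexHull(max(cs,key=cv2.contourArea));o=np.zeros(m.shape,np.uint8);cv2.fillPoly(o,[h],1);return o>0
def orange(im,at,r):
    hsv=cv2.cvtColor(im,cv2.COLOR_BGR2HSV);m=(hsv[...,0]<17)&(hsv[...,1]>150)&(hsv[...,2]>70)
    w=np.zeros_like(m);w[at[1]-r:at[1]+r,at[0]-r:at[0]+r]=1
    return hull(cv2.morphologyEx((m&w).astype(np.uint8),cv2.MORPH_CLOSE,np.ones((3,3))))
E
python3 - <<'E'
from h import *
im,tr={},{}
for c in("side","top"):
    im[c],_=bot.read_camera(c); tr[c]={n:bot.trace(n,c)[0]["mask"] for n in("cork_grip","reel_seat")}
cm={"side":orange(im["side"],(239,199),48),"top":orange(im["top"],(243,201),50)}
for cs in(("side",),("top",),("side","top")):
    print(cs,"case",*fit({c:cm[c] for c in cs},BOX(.182,.034),.216,[511,-5,-16.3]))
    print("grip",*fit({c:tr[c]["cork_grip"] for c in cs},OCT(.028),.165,[446,-283,74]))
    print("seat",*fit({c:tr[c]["reel_seat"] for c in cs},OCT(.025),.089,[497,272,87]))
out=[]
for c,(x,y) in {"side":(237,190),"top":(240,200)}.items():
    k=im[c].copy();k[cv2.morphologyEx(cm[c].astype(np.uint8),cv2.MORPH_GRADIENT,np.ones((3,3)))>0]=(255,0,0)
    for n in tr[c]: k[cv2.morphologyEx(tr[c][n].astype(np.uint8),cv2.MORPH_GRADIENT,np.ones((3,3)))>0]=(0,255,0)
    out.append(cv2.resize(k[110:310,110:370],None,fx=1.5,fy=1.5))
cv2.imwrite("pics/m.png",np.hstack(out))
E
```

```text
('side',) case [510.75  -0.72 -15.81] [0.053]
grip [ 447.   -282.89   74.32] [0.106]
seat [496.75 278.24  87.52] [0.199]
('top',) case [513.17  -3.67 -16.56] [0.019]
grip [ 447.66 -283.19   74.01] [0.191]
seat [499.21 272.41  86.24] [0.51]
('side', 'top') case [512.06  -3.05 -16.36] [0.061 0.022]Traceback (most recent call last):
  File "<stdin>", line 8, in <module>
  File "h.py", line 40, in fit
    best=min((minimize(cost,p0,method="Nelder-Mead",options=dict(initial_simplex=np.array(p0)+s*np.array([[0,0,0],[6,0,0],[0,6,0],[0,0,4]]))) for s in(1,-1,.4)),key=lambda r:r.fun)
  File "h.py", line 40, in <genexpr>
    best=min((minimize(cost,p0,method="Nelder-Mead",options=dict(initial_simplex=np.array(p0)+s*np.array([[0,0,0],[6,0,0],[0,6,0],[0,0,4]]))) for s in(1,-1,.4)),key=lambda r:r.fun)
              ~~~~~~~~^^^^^^^^^^^^^^^^^^^^^^^^^^^^^^^^^^^^^^^^^^^^^^^^^^^^^^^^^^^^^^^^^^^^^^^^^^^^^^^^^^^^^^^^^^^^^^^^^^^^^^^^^^^^^^^^^^^^^^^
    res = _minimize_neldermead(fun, x0, args, callback, bounds=bounds,
                               **options)
    fsim[j] = func(sim[j])
              ~~~~^^^^^^^^
    fx = function(np.copy(x), *(wrapper_args + args))
  File "h.py", line 36, in cost
    uv=(project(c,X)-b[:2]+.5)*S
        ~~~~~~~^^^^^
  File "h.py", line 22, in project
    m=bot.camera_model(cam);R=np.array(m["R"]);r,_=cv2.Rodrigues(R)
ValueError: time passes only in moves, steps and waits
```

```bash
python3 - <<'E'
import json
from station import bot
json.dump({c:{k:__import__("numpy").array(v).tolist() for k,v in bot.camera_model(c).items()} for c in("side","top")},open("cal.json","w"))
E
python3 - <<'E'
s=open('h.py').read().replace("bot.camera_model(cam)","CAL[cam]").replace("from station import bot\n",'''from station import bot
import json
CAL=json.load(open("cal.json"))
def pose():
    o=bot.get_obs();w,x,y,z=o["tool_rot"]
    X=np.array([1-2*(y*y+z*z),2*(x*y+w*z)]);return np.array(o["eef_pos"]),np.arctan2(X[1],X[0]),o
def go(x,y,yang,z):
    """needed tool shift mm (before any turn), then yaw deg, to put tool at x,y m with tool-y along world angle yang deg (mod 180)"""
    p,a,o=pose();d=np.array([x,y])-p[:2];c,s=np.cos(a),np.sin(a)
    dy=(np.degrees(a)-90-yang+90)%180-90
    print("shift mm x %.1f y %.1f z %.1f yaw %.2f | t %.2f F %s w %.3f"%((d@[c,s])*1e3,(d@[s,-c])*1e3,(p[2]-z)*1e3,dy,o["t"],np.round(o["contact_force"],1),o["gripper_width"]),np.round(p,4),np.round(o["q"],2))
''',1)
open('h.py','w').write(s)
E
python3 -m pendant '[[0.0854,0.028,-0.0225,0,0],[0.0854,0.028,-0.0225,0,0],[0.0854,0.028,-0.0225,0,0],[0.0854,0.028,-0.0225,0,0],[0.0854,0.028,-0.0225,0,0],[0.0854,0.028,-0.0225,0,0],[0.0854,0.028,-0.0225,0,0],[0.0854,0.028,-0.0225,0,0],[0.0854,0.028,-0.0225,0,0],[0.0854,0.026,-0.0225,0,0]]' 40
python3 - <<'E'
from h import *
go(.447,-.283,74.2,.18)
E
```

```text
t: 2.43
eef_pos: [0.4473, -0.2816, 0.405]
tool_rot: [0.0, 0.975, 0.224, 0.0]
contact_force: [1.5, 0.3, 1.2]
gripper_width: 1.002
grasp_force: 0.0
shift mm x -0.8 y 1.1 z 225.0 yaw 41.70 | t 2.43 F [1.5 0.3 1.2] w 1.002 [ 0.4473 -0.2816  0.405 ] [ 0.56  0.24 -0.13  1.9   0.04  1.   -0.71]
```

```bash
python3 -m pendant '[[0.07,-0.001,0.001,0,7],[0.07,0,0,0,7],[0.07,0,0,0.02,7],[0.07,0,0,0.03,7],[0.07,0,0,0.03,7],[0.07,0,0,0.03,6.7],[0.07,0,0,0.03,0],[0.07,0,0,0.03,0],[0.07,0,0,0.015,0]]'
python3 - <<'E'
from h import *
im={};tr={}
for c in("side","top"):
    im[c],_=bot.read_camera(c)
    r=bot.trace("reel_seat",c); tr[c]=r[0]["mask"]
    if c=="side":
        g=bot.trace("cork_grip",c)[0]; print("grip",g["score"],*fit({c:g["mask"]},OCT(.028),.165,[447,-283,74]))
for cs in(("side",),("top",),("side","top")): print("seat",*fit({c:tr[c] for c in cs},OCT(.025),.089,[497,272,87]))
a=im["side"][220:330,150:290];b=im["top"][150:230,110:190]
k=b.copy();k[cv2.morphologyEx(tr["top"][150:230,110:190].astype(np.uint8),cv2.MORPH_GRADIENT,np.ones((3,3)))>0]=(0,255,0)
cv2.imwrite("pics/g.png",np.hstack([cv2.resize(q,(400,400*q.shape[0]//q.shape[1]))[:310] for q in(a,k)]))
go(.447,-.283,74.2,.18)
E
```

```text
t: 3.18
eef_pos: [0.4452, -0.2842, 0.2167]
tool_rot: [-0.001, 0.991, -0.137, -0.002]
contact_force: [-0.4, 0.8, 0.4]
gripper_width: 0.821
grasp_force: 0.0
grip 0.93 [ 447.28 -283.39   75.67] [0.58]
seat [498.2  276.78  90.13] [0.348]
seat [498.97 273.17  86.27] [0.359]
seat [497.08 272.26  86.28] [0.375 0.365]
shift mm x -0.4 y -2.2 z 40.9 yaw -0.02 | t 3.43 F [ 0.1 -0.1  0.9] w 0.822 [ 0.4467 -0.2852  0.2209] [ 0.46  0.5  -0.01  2.04  0.01  0.6  -1.41]
```

View pics/g.png

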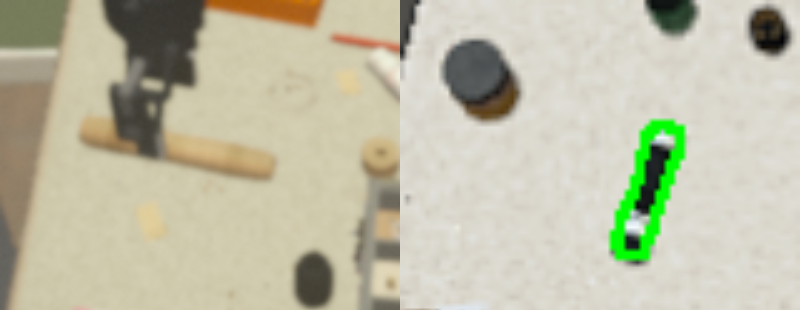

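```bash
python3 - <<'E'
from h import *
print(project("side",[[.447,-.283,.014],[.4467,-.285,.048],[.4467+.0095,-.285+.034,.05],[.4467-.0095,-.285-.034,.05]]))
o=bot.get_obs();w,x,y,z=o["tool_rot"];print(np.array([2*(x*z+w*y),2*(y*z-w*x),1-2*(x*x+y*y)]))
E
```

```text
[[211.3126362  271.93040865]
 [209.9173427  263.1316678 ]
 [214.77011702 251.32736464]
 [204.60949656 274.49689284]]
[ 1.70972017e-03 -8.76295586e-04 -9.99998154e-01]
```

```bash
python3 - <<'E'
from h import *
im,_=bot.read_camera("side")
cv2.imwrite("pics/z.png",cv2.resize(im[215:295,165:265],None,fx=7,fy=7,interpolation=cv2.INTER_CUBIC))
E
```

```text
(no output)
```

View pics/z.png

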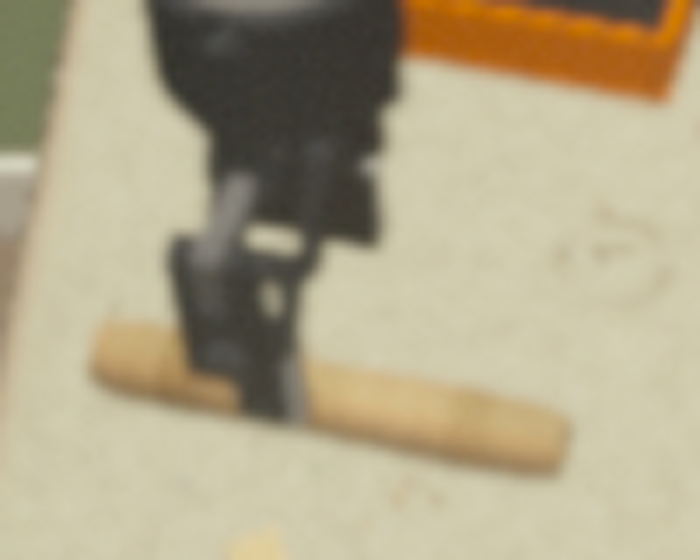

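Near fingertip shows at (204, 274), just where it was predicted, and the grip's middle at (212, 272): aligned. Descend and grasp.

```bash
python3 -m pendant '[[0.07,0,-0.002,0.02,0],[0.07,0,0,0.018,0],[0.07,0,0,0,0],[0.02,0,0,0,0],[0.02,0,0,0,0],[0.02,0,0,0,0],[0.02,0,0,0,0],[0.02,0,0,0,0],[0.02,0,0,0,0]]' 40
python3 - <<'E'
from h import *
go(.447,-.283,74.2,.18)
E
```

```text
t: 4.23
eef_pos: [0.4473, -0.2833, 0.1832]
tool_rot: [0.0, 0.99, -0.138, 0.001]
contact_force: [-1.1, 1.1, 5.2]
gripper_width: 0.321
grasp_force: 40.5
shift mm x -0.3 y -0.3 z 3.2 yaw -0.03 | t 4.23 F [-1.1  1.1  5.2] w 0.321 [ 0.4473 -0.2833  0.1832] [ 0.46  0.56 -0.01  2.05  0.02  0.52 -1.41]
```

```bash
python3 -m pendant '[[0.02,0,0,-0.02,0],[0.02,0,0,-0.03,0],[0.02,0,0,-0.03,0],[0.02,-0.005,-0.03,-0.017,0],[0.02,-0.006,-0.035,0,0],[0.02,-0.006,-0.035,0,0],[0.02,-0.006,-0.035,0,0],[0.02,-0.006,-0.035,0,0],[0.02,-0.006,-0.035,0,0],[0.02,-0.006,-0.035,0,0],[0.02,-0.006,-0.03,0,0],[0.02,-0.003,-0.017,0,0]]' 60
python3 -m pendant '[[0.02,0,0,0,-7],[0.02,0,0,0,-7],[0.02,0,0,0,-7],[0.02,0,0,0,-7],[0.02,0,0,0,-7],[0.02,0,0,0,-7],[0.02,0,0,0,-7],[0.02,0,0,0,-7],[0.02,0,0,0,-7],[0.02,0,0,0,-7],[0.02,0,0,0,-7],[0.02,0,0,0,-7]]'
python3 -m pendant '[[0.02,0,0,0,-5.5],[0.02,0,0,0,0],[0.02,0,0,0,0]]'
python3 - <<'E'
from h import *
go(.478,.0068,-16.4,.195)
im={}
for c in("side","top"):
    im[c],_=bot.read_camera(c);r=bot.trace("cork_grip",c)
    if r:
        g=r[0];m=g["mask"];print(c,g["score"],g["at"],np.round(rect(c,m,pose()[0][2]-.183+.014),1))
k=[cv2.resize(im["side"][130:240,170:300],(400,338)),cv2.resize(im["top"][140:250,180:310],(400,338))]
cv2.imwrite("pics/c.png",np.hstack(k))
E
```

```text
t: 5.23
eef_pos: [0.477, 0.0108, 0.2797]
tool_rot: [-0.001, 0.991, -0.136, 0.001]
contact_force: [-0.4, -0.0, -0.3]
gripper_width: 0.311
grasp_force: 59.4
t: 6.23
eef_pos: [0.4769, 0.0067, 0.2795]
tool_rot: [0.001, 0.827, 0.563, 0.0]
contact_force: [0.3, 0.3, -0.3]
gripper_width: 0.306
grasp_force: 59.4
t: 6.48
eef_pos: [0.4768, 0.0066, 0.2792]
tool_rot: [0.0, 0.801, 0.598, 0.0]
contact_force: [0.0, 0.4, 0.1]
gripper_width: 0.309
grasp_force: 59.4
shift mm x 0.5 y 1.1 z 84.2 yaw -0.11 | t 6.48 F [0.  0.4 0.1] w 0.309 [0.4768 0.0066 0.2792] [ 0.23  0.36 -0.45  2.11  0.24  0.72 -0.66]
side 0.58 [221.6, 173.1] [470.2 -13.  139.3  31.1  75. ]
top 0.67 [295.1, 179.2] [ 577.7 -153.7   55.5   12.1  164.3]
```

View pics/c.png

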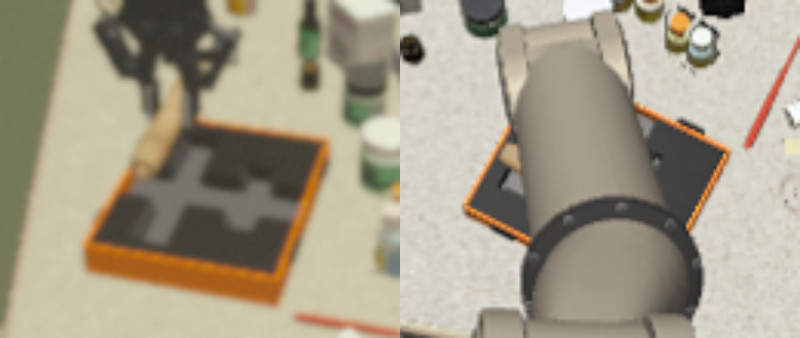

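```bash
python3 - <<'E'
from h import *
im,_=bot.read_camera("side");m=bot.trace("cork_grip","side")[0]["mask"]
p,a,o=pose()
u=np.array([np.cos(a),np.sin(a),0]);u*=-np.sign(u[1])   # toward camera
y=np.array([u[1],-u[0],0])
c=p-[0,0,.1832-.014]
ring=lambda d:[c+u*d+14e-3*(np.cos(t)*y+np.sin(t)*np.array([0,0,1])) for t in np.arange(0,6.28,.3)]
v,w=np.nonzero(m);print("mask rows",v.min(),v.max(),"cols",w.min(),w.max(),"bottom cols",w[v==v.max()])
for d in(.0765,.0795,.0825,.0855,.0885):
    q=project("side",ring(d)); print(d,np.round(q.min(0),1),np.round(q.max(0),1))
E
```

```text
mask rows 156 188 cols 212 229 bottom cols [216 217 218]
0.0765 [211.5 179.5] [221.5 188. ]
0.0795 [211.1 180.2] [221.1 188.7]
0.0825 [210.7 180.8] [220.7 189.4]
0.0855 [210.3 181.5] [220.4 190.1]
0.0885 [209.9 182.2] [220.  190.7]
```

```bash
python3 -m pendant '[[0.02,0.0005,0.001,0.02,0],[0.02,0,0,0.02,0],[0.02,0,0,0.016,0],[0.02,0,0,0,0],[0.02,0,0,0.004,0],[0.02,0,0,0.004,0],[0.02,0,0,0,0],[0.02,0,0,0,0]]' 80
python3 - <<'E'
from h import *
go(.478,.0068,-16.4,.195);print(pose()[2]["torque"])
im,_=bot.read_camera("side")
cv2.imwrite("pics/d.png",cv2.resize(im[150:240,180:300],None,fx=6,fy=6,interpolation=cv2.INTER_CUBIC))
E
```

```text
t: 7.45
eef_pos: [0.4781, 0.0071, 0.2152]
tool_rot: [0.0, 0.8, 0.6, 0.0]
contact_force: [0.6, -0.5, -0.8]
gripper_width: 0.303
grasp_force: 84.0
shift mm x -0.3 y -0.1 z 20.2 yaw 0.08 | t 7.45 F [ 0.6 -0.5 -0.8] w 0.303 [0.4781 0.0071 0.2152] [ 0.18  0.47 -0.39  2.14  0.32  0.58 -0.73]
[-0.05433516 -0.03330366  0.02638874]
```

View pics/d.png

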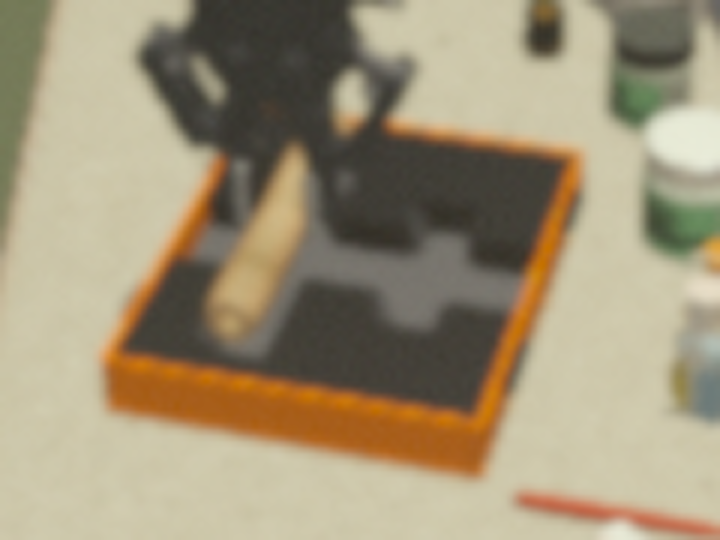

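The grip hangs just above the long cutout, near end at crop (235,335); some cutout floor still shows to its right at (270,340). I'll check this against the projected model.

```bash
python3 - <<'E'
from h import *
im,_=bot.read_camera("side")
k=cv2.resize(im[150:240,180:300],None,fx=6,fy=6,interpolation=cv2.INTER_CUBIC)
def dr(X,col):
    q=((project("side",X)-[180,150]+.5)*6).round().astype(np.int32);cv2.polylines(k,[q],True,col,1)
def R(cx,cy,yaw,w,l,z):
    a=np.deg2rad(yaw);c,s=np.cos(a),np.sin(a)
    return [[cx+c*x-s*y,cy+s*x+c*y,z] for x,y in((-w/2,-l/2),(w/2,-l/2),(w/2,l/2),(-w/2,l/2))]
dr(R(.5125,-.0034,-16.4,.182,.216,.034),(255,0,0))
dr(R(.5125,-.0034,-16.4,.182,.216,0),(255,0,0))
dr(R(.478,.0068,-16.4,.034,.172,.032),(0,255,0));dr(R(.478,.0068,-16.4,.025,.172,.012),(0,0,255))
dr(R(.547,-.0136,-16.4,.032,.096,.032),(0,255,0))
p=pose()[0];dr(R(p[0],p[1],-16.4,.028,.165,p[2]-.1832),(0,255,255));dr(R(p[0],p[1],-16.4,.028,.165,p[2]-.1832+.028),(255,255,0))
cv2.imwrite("pics/e.png",k)
E
```

```text
(no output)
```

View pics/e.png

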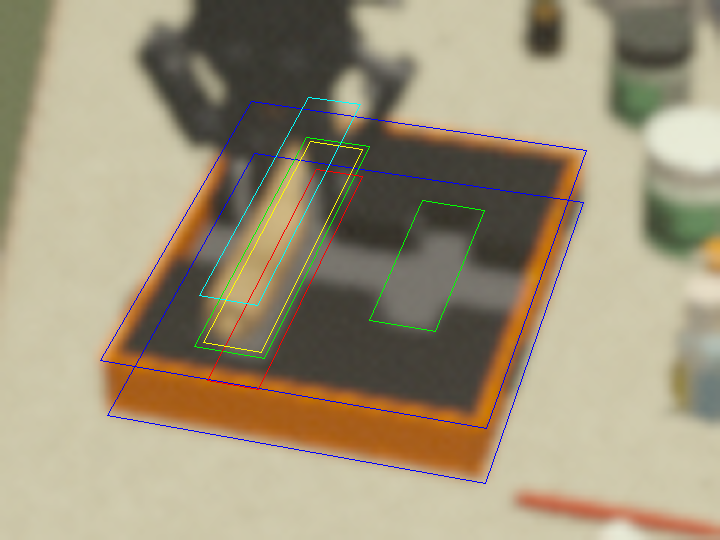

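```bash
python3 -m pendant '[[0.02,0,0,0.003,0],[0.02,0,0,0.003,0],[0.02,0,0,0.002,0],[0.02,0,0,0,0],[0.02,0,0,0,0]]' 100
python3 - <<'E'
from h import *
go(.478,.0068,-16.4,.195);print(pose()[2]["torque"])
E
```

```text
t: 7.97
eef_pos: [0.4778, 0.007, 0.2065]
tool_rot: [-0.0, 0.8, 0.599, -0.0]
contact_force: [-0.2, -0.1, -1.9]
gripper_width: 0.299
grasp_force: 103.9
shift mm x -0.2 y 0.2 z 11.5 yaw 0.07 | t 7.97 F [-0.2 -0.1 -1.9] w 0.299 [0.4778 0.007  0.2065] [ 0.17  0.49 -0.38  2.14  0.34  0.56 -0.74]
[ 0.03089052 -0.07581152 -0.13418462]
```

```bash
python3 -m pendant '[[0.02,0,0,0.003,0],[0.02,0,0,0.003,0],[0.02,0,0,0,0],[0.02,0,0,0.003,0],[0.02,0,0,0.003,0],[0.02,0,0,0,0],[0.02,0,0,0,0]]' 110
python3 - <<'E'
from h import *
go(.478,.0068,-16.4,.195);print(pose()[2]["torque"])
E
```

```text
t: 8.55
eef_pos: [0.478, 0.0072, 0.1955]
tool_rot: [0.0, 0.8, 0.6, 0.0]
contact_force: [-3.1, -0.7, 12.6]
gripper_width: 0.298
grasp_force: 110.3
shift mm x -0.4 y 0.1 z 0.5 yaw 0.07 | t 8.55 F [-3.1 -0.7 12.6] w 0.298 [0.478  0.0072 0.1955] [ 0.16  0.51 -0.37  2.15  0.35  0.54 -0.76]
[ 0.11007877  0.78273606 -0.2206547 ]
```

```bash
python3 -m pendant '[[0.02,0,0,0.002,0],[0.02,0,0,0.001,0],[0.02,0,0,0.001,0],[0.02,0,0,0,0],[0.02,0,0,0,0]]' 120
python3 - <<'E'
from h import *
go(.478,.0068,-16.4,.195);print(pose()[2]["torque"])
E
```

```text
t: 8.97
eef_pos: [0.478, 0.0077, 0.1953]
tool_rot: [0.002, 0.8, 0.6, -0.0]
contact_force: [-20.3, -1.5, 70.8]
gripper_width: 0.296
grasp_force: 123.6
shift mm x -0.8 y 0.2 z 0.3 yaw 0.07 | t 8.97 F [-20.3  -1.5  70.8] w 0.296 [0.478  0.0077 0.1953] [ 0.16  0.51 -0.37  2.15  0.36  0.54 -0.76]
[-0.07780969  4.46948807 -0.19382883]
```

Hard floor contact at exactly the expected height. Relieve, release and retreat.

```bash
python3 -m pendant '[[0.02,0,0,-0.003,0],[0.02,0,0,-0.001,0],[0.05,0,0,0,0],[0.05,0,0,0,0],[0.05,0,0,0,0],[0.05,0,0,0,0],[0.05,0,0,-0.01,0],[0.05,0,0,-0.02,0],[0.05,0,0,-0.03,0],[0.05,0,0,-0.03,0],[0.05,0,0,0,0]]' 40
python3 - <<'E'
from h import *
go(.498,.2725,-92.8,.18)
E
```

```text
t: 9.88
eef_pos: [0.4798, 0.0076, 0.2899]
tool_rot: [0.002, 0.8, 0.6, 0.003]
contact_force: [0.9, 0.4, 0.4]
gripper_width: 0.583
grasp_force: 0.0
shift mm x 259.4 y -57.0 z 109.9 yaw 76.49 | t 9.88 F [0.9 0.4 0.4] w 0.583 [0.4798 0.0076 0.2899] [ 0.24  0.35 -0.46  2.09  0.23  0.74 -0.65]
```

```bash
python3 -m pendant '[[0.07,0.0325,-0.0071,0,0],[0.07,0.0325,-0.0071,0,0],[0.07,0.0325,-0.0071,0,0],[0.07,0.0325,-0.0071,0,0],[0.07,0.0325,-0.0071,0,0],[0.07,0.0325,-0.0071,0,0],[0.07,0.0325,-0.0071,0,0],[0.07,0.032,-0.007,0,0],[0.07,0,0,0,7],[0.07,0,0,0,7],[0.07,0,0,0,7],[0.07,0,0,0,7]]'
python3 -m pendant '[[0.07,0,0,0,7],[0.07,0,0,0,7],[0.07,0,0,0,7],[0.07,0,0,0,7],[0.07,0,0,0,7],[0.07,0,0,0,7],[0.07,0,0,0,6.5],[0.07,0,0,0,0],[0.07,0,0,0,0]]'
python3 - <<'E'
from h import *
go(.498,.2725,-92.8,.18)
M={}
for c in("side","top"):
    im,d=bot.read_camera(c)
    if c=="side":
        k=cv2.resize(im[100:235,165:300],None,fx=4.4,fy=4.4,interpolation=cv2.INTER_CUBIC)
    r=bot.trace("reel_seat",c)
    for g in r[:2]:
        if abs(g["at"][1]-(146 if c=="side" else 187))<15: M[c]=g["mask"];print(c,g["score"],g["at"],*fit({c:g["mask"]},OCT(.025),.089,[498,272.5,87]));break
    for g in bot.trace("cork_grip",c)[:1]:
        print("grip",c,g["score"],g["at"],*fit({c:g["mask"]},OCT(.028),.165,[478,7,-16.4],.012))
cv2.imwrite("pics/f.png",k)
E
```

```text
t: 10.88
eef_pos: [0.4962, 0.2723, 0.2847]
tool_rot: [-0.0, 0.923, 0.386, -0.0]
contact_force: [-0.7, 0.0, -0.0]
gripper_width: 0.82
grasp_force: 0.0
t: 11.63
eef_pos: [0.4962, 0.2722, 0.2848]
tool_rot: [0.0, 1.0, -0.023, 0.0]
contact_force: [0.5, 0.1, -0.2]
gripper_width: 0.822
grasp_force: 0.0
shift mm x 1.8 y -0.4 z 104.8 yaw 0.20 | t 11.63 F [ 0.5  0.1 -0.2] w 0.822 [0.4962 0.2722 0.2848] [-0.48  0.45 -0.17  1.92  0.11  0.79 -2.32]
grip side 0.56 [226.7, 192.9] [480.49  17.22 -15.45] [0.249]
grip top 0.81 [242.6, 207.1] [477.99   7.32 -17.33] [0.273]
```

View pics/f.png

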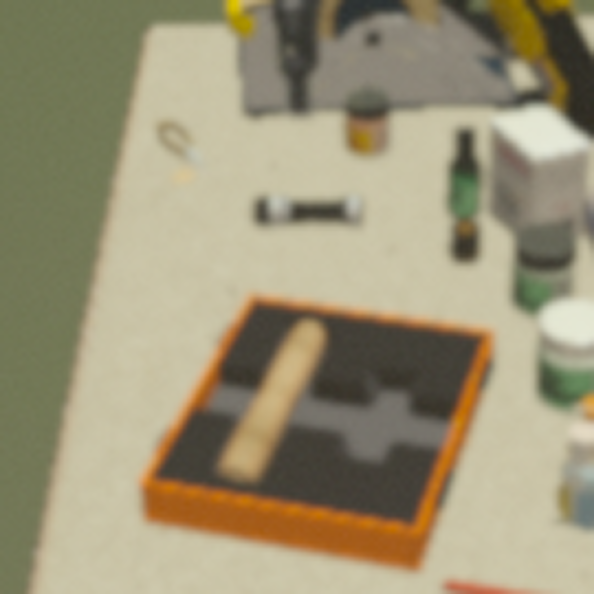

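Cork grip lies in the long cutout (crop 240,475 to 310,320); the reel seat spans crop x 254–363, y≈211, untouched.

```bash
python3 - <<'E'
from h import *
im,_=bot.read_camera("side")
s=im[135:160,215:255].astype(int);bg=np.median(s.reshape(-1,3),0)
m=np.zeros(im.shape[:2],bool);m[135:160,215:255]=(np.abs(s-bg).sum(2)>60)
n,l,st,_=cv2.connectedComponentsWithStats(cv2.morphologyEx(m.astype(np.uint8),cv2.MORPH_CLOSE,np.ones((3,3))))
i=1+st[1:,4].argmax();print(st[i]);print(*fit({"side":l==i},OCT(.025),.089,[498,273,87]))
print(atz("side",[[235.1,147.8],[222.7,148.2],[247.5,147.5]],.0125))
im,_=bot.read_camera("top");hsv=im[165:210,140:180].astype(int);bg=np.median(hsv.reshape(-1,3),0)
m=np.zeros(im.shape[:2],bool);m[165:210,140:180]=(np.abs(hsv-bg).sum(2)>75)
n,l,st,_=cv2.connectedComponentsWithStats(cv2.morphologyEx(m.astype(np.uint8),cv2.MORPH_CLOSE,np.ones((3,3))))
i=1+st[1:,4].argmax();print(st[i])
E
```

```text
[222 144  26   8 169]
[494.98 272.02  87.48] [0.128]
[[0.49768187 0.27219755 0.0125    ]
 [0.45354343 0.27141791 0.0125    ]
 [0.54185739 0.27236515 0.0125    ]]
[ 140  165   40   45 1103]
```

```bash
python3 -m pendant '[[0.06,0.001,0,0.025,0],[0.06,0,0,0.03,0],[0.06,0,0,0.03,0],[0.06,0,0,0.017,0],[0.06,0,0,0,0],[0.02,0,0,0,0],[0.02,0,0,0,0],[0.02,0,0,0,0],[0.02,0,0,0,0],[0.02,0,0,0,0],[0.02,0,0,0,0]]' 40
python3 - <<'E'
from h import *
go(.5475,-.0136,-16.4,.27)
E
```

```text
t: 12.95
eef_pos: [0.4981, 0.2725, 0.1844]
tool_rot: [-0.001, 1.0, -0.025, 0.001]
contact_force: [-0.7, -0.1, 6.9]
gripper_width: 0.282
grasp_force: 40.2
shift mm x 63.4 y 283.3 z -85.6 yaw -76.42 | t 12.95 F [-0.7 -0.1  6.9] w 0.282 [0.4981 0.2725 0.1844] [-0.5   0.6  -0.15  1.96  0.15  0.59 -2.36]
```

```bash
python3 -m pendant '[[0.01,0,0,-0.02,0],[0.01,0,0,-0.03,0],[0.01,0,0,-0.03,0],[0.01,0.006,0.03,-0.015,0],[0.01,0.007,0.032,0,0],[0.01,0.007,0.032,0,0],[0.01,0.007,0.032,0,0],[0.01,0.007,0.032,0,0],[0.01,0.007,0.032,0,0],[0.01,0.007,0.032,0,0],[0.01,0.007,0.032,0,0],[0.01,0.007,0.028,0,0]]' 60
python3 -m pendant '[[0.01,0,0,0,-7],[0.01,0,0,0,-7],[0.01,0,0,0,-7],[0.01,0,0,0,-7],[0.01,0,0,0,-7],[0.01,0,0,0,-7],[0.01,0,0,0,-7],[0.01,0,0,0,-7],[0.01,0,0,0,-7],[0.01,0,0,0,-7],[0.01,0,0,0,-6.4],[0.01,0,0,0,0]]'
python3 - <<'E'
from h import *
go(.5471,-.0133,-16.4,.22)
E
```

```text
t: 13.95
eef_pos: [0.5453, -0.0152, 0.2783]
tool_rot: [0.0, 1.0, -0.025, 0.0]
contact_force: [0.4, -0.0, -0.2]
gripper_width: 0.275
grasp_force: 59.1
t: 14.95
eef_pos: [0.5453, -0.013, 0.2781]
tool_rot: [0.0, 0.8, 0.6, 0.0]
contact_force: [-0.6, 0.0, -0.8]
gripper_width: 0.282
grasp_force: 59.1
shift mm x 0.2 y 1.8 z 58.1 yaw 0.18 | t 14.95 F [-0.6  0.  -0.8] w 0.282 [ 0.5453 -0.013   0.2781] [ 0.26  0.46 -0.44  1.95  0.27  0.78 -0.61]
```

```bash
python3 -m pendant '[[0.01,0,0.0018,0.02,0],[0.01,0,0,0.02,0],[0.01,0,0,0.015,0],[0.01,0,0,0,0],[0.01,0,0,0,0]]' 90
python3 - <<'E'
from h import *
go(.5471,-.0133,-16.4,.1964)
im,_=bot.read_camera("side")
k=cv2.resize(im[160:230,200:300],None,fx=8,fy=8,interpolation=cv2.INTER_CUBIC)
p=pose()[0]
def R(cx,cy,yaw,w,l,z):
    a=np.deg2rad(yaw);c,s=np.cos(a),np.sin(a)
    return [[cx+c*x-s*y,cy+s*x+c*y,z] for x,y in((-w/2,-l/2),(w/2,-l/2),(w/2,l/2),(-w/2,l/2))]
def dr(X,col):
    q=((project("side",X)-[200,160]+.5)*8).round().astype(np.int32);cv2.polylines(k,[q],True,col,1)
dr(R(p[0],p[1],-16.4,.025,.089,p[2]-.1844),(0,255,255));dr(R(p[0],p[1],-16.4,.025,.089,p[2]-.1594),(255,255,0))
dr(R(.5471,-.0133,-16.4,.032,.096,.032),(0,255,0));dr(R(.478,.0072,-16.4,.028,.165,.040),(0,255,0))
cv2.imwrite("pics/i.png",k)
E
```

```text
t: 15.37
eef_pos: [0.5469, -0.0132, 0.2226]
tool_rot: [-0.0, 0.801, 0.598, -0.001]
contact_force: [0.0, 0.1, -0.3]
gripper_width: 0.269
grasp_force: 92.9
shift mm x -0.0 y 0.2 z 26.2 yaw -0.14 | t 15.37 F [ 0.   0.1 -0.3] w 0.269 [ 0.5469 -0.0132  0.2226] [ 0.22  0.55 -0.4   1.98  0.32  0.68 -0.67]
```

View pics/i.png

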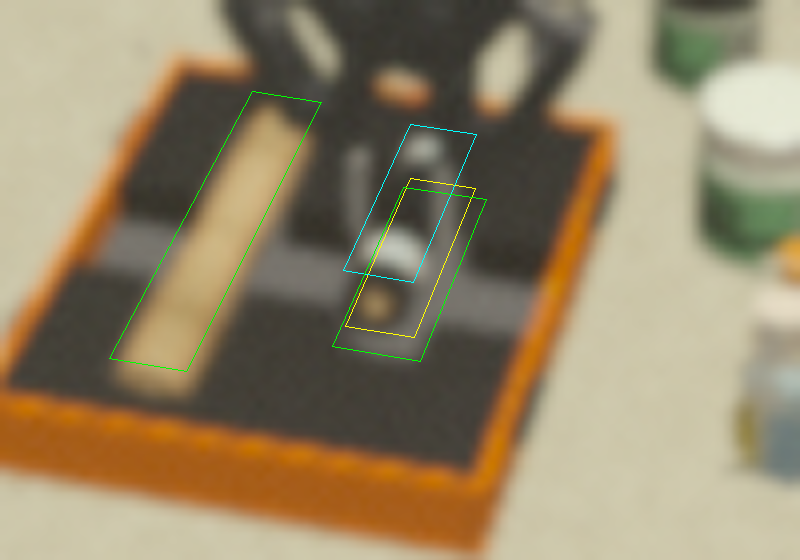

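Seat's near end face at crop (375,303) agrees with the prediction (380,304), and the cutout's near end with the model. Press in.

```bash
python3 -m pendant '[[0.01,0,0,0.004,0],[0.01,0,0,0.004,0],[0.01,0,0,0.003,0],[0.01,0,0,0.003,0],[0.01,0,0,0,0],[0.01,0,0,0,0]]' 110
python3 -m pendant '[[0.01,0,0,0.003,0],[0.01,0,0,0.003,0],[0.01,0,0,0.003,0],[0.01,0,0,0.003,0],[0.01,0,0,0,0],[0.01,0,0,0,0]]' 120
python3 - <<'E'
from h import *
go(.5471,-.0133,-16.4,.1964)
E
```

```text
t: 15.92
eef_pos: [0.5471, -0.0132, 0.2086]
tool_rot: [-0.0, 0.801, 0.599, -0.0]
contact_force: [-1.3, 0.1, -0.8]
gripper_width: 0.26
grasp_force: 113.1
t: 16.42
eef_pos: [0.5473, -0.013, 0.1969]
tool_rot: [0.0, 0.801, 0.599, 0.0]
contact_force: [-1.0, 0.6, 2.1]
gripper_width: 0.257
grasp_force: 120.0
shift mm x -0.3 y -0.1 z 0.5 yaw -0.01 | t 16.42 F [-1.   0.6  2.1] w 0.257 [ 0.5473 -0.013   0.1969] [ 0.21  0.59 -0.38  1.99  0.35  0.63 -0.69]
```

```bash
python3 -m pendant '[[0.01,0,0,0.0015,0],[0.01,0,0,0.001,0],[0.01,0,0,0,0],[0.01,0,0,0,0]]' 120
python3 - <<'E'
from h import *
go(.5471,-.0133,-16.4,.1964)
E
```

```text
t: 16.75
eef_pos: [0.5473, -0.0128, 0.1967]
tool_rot: [0.001, 0.801, 0.599, -0.0]
contact_force: [-9.6, -0.1, 29.7]
gripper_width: 0.258
grasp_force: 123.4
shift mm x -0.5 y -0.0 z 0.3 yaw -0.02 | t 16.75 F [-9.6 -0.1 29.7] w 0.258 [ 0.5473 -0.0128  0.1967] [ 0.2   0.59 -0.38  1.99  0.35  0.63 -0.69]
```

Floor reached. Release, retreat and check.

```bash
python3 -m pendant '[[0.01,0,0,-0.002,0],[0.045,0,0,0,0],[0.045,0,0,0,0],[0.045,0,0,0,0],[0.045,0,0,0,0],[0.045,0,0,-0.01,0],[0.045,0,0,-0.02,0],[0.045,0,0,-0.03,0],[0.045,0,0,-0.03,0],[0.045,0,0,-0.03,0],[0.045,0,0,0,0]]' 40
python3 -m pendant '[[0.045,0.035,0,0,0],[0.045,0.035,0,0,0],[0.045,0.035,0,0,0],[0.045,0.035,0,0,0],[0.045,0.035,0,0,0],[0.045,0.035,0,0,0],[0.045,0.035,0,0,0],[0.045,0.035,0,0,0],[0.045,0.03,0,0,0],[0.045,0,0,0,0],[0.045,0,0,0,0]]'
python3 - <<'E'
from h import *
im,d=bot.read_camera("side")
k1=cv2.resize(im[165:235,190:290],(400,280),interpolation=cv2.INTER_CUBIC)
g=bot.trace("reel_seat","side");print([(round(x["score"],2),np.round(x["at"])) for x in g])
im,d=bot.read_camera("top")
k2=cv2.resize(im[155:245,190:300],(400,327),interpolation=cv2.INTER_CUBIC)[:280]
cv2.imwrite("pics/j.png",np.hstack([k1,k2]))
# depth heights along each part's axis relative to world
a=np.deg2rad(-16.4);u=np.array([-np.sin(a),np.cos(a)])
P=cloud("top",d,np.pad(np.ones((90,110),bool),((155,139),(190,212))))
for n,c,L in(("grip",(.478,.0072),.0825),("seat",(.5473,-.013),.0445)):
    r=P[:,:2]-c;s=r@u;w=r@[u[1],-u[0]]
    for lo in np.linspace(-L,L,6)[:-1]:
        q=(s>lo)&(s<lo+2*L/5)&(abs(w)<.006);print(n,round(lo,3),q.sum(),np.round(np.median(P[q,2]),4) if q.any() else "")
E
```

```text
t: 17.67
eef_pos: [0.5492, -0.0127, 0.3225]
tool_rot: [0.003, 0.801, 0.599, 0.004]
contact_force: [0.9, -0.1, 0.8]
gripper_width: 0.53
grasp_force: 0.0
t: 18.58
eef_pos: [0.6341, 0.2867, 0.316]
tool_rot: [-0.001, 0.8, 0.6, 0.0]
contact_force: [-0.0, -1.1, 0.1]
gripper_width: 0.528
grasp_force: 0.0
[(0.71, array([251., 197.])), (0.59, array([247., 129.]))]
grip -0.082 45 0.0389
grip -0.05 34 0.0397
grip -0.016 39 0.0382
grip 0.016 8 0.0397
grip 0.05 0 
seat -0.044 21 0.0355
seat -0.027 20 0.0348
seat -0.009 20 0.0326
seat 0.009 20 0.0321
seat 0.027 17 0.0372
```

View pics/j.png

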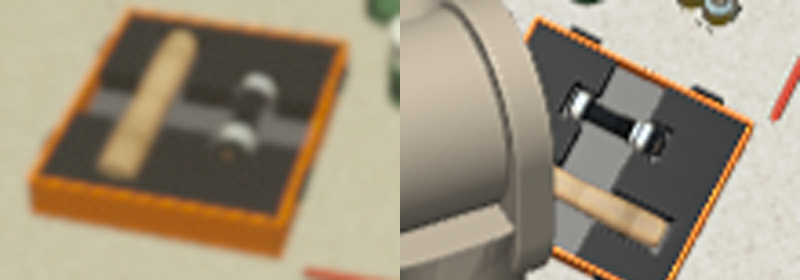

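Both parts lie in their cutouts: the grip's top is about 39 mm above the worktop and the seat's ends about 36 mm, so both are level. Nothing is being touched, so I'll hand in.

```bash
python3 -c "
from station import bot
print(bot.hand_in())"
```

```text
the job is handed in; nothing more can be done
None
```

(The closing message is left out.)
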